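# Take the twist-lock battery cap off the desk clock and keep hold of it

## Task

Take the round battery cap off the desk clock so that I can change the cells: it is a twist-lock cap, but whether it loosens clockwise or anticlockwise is not known, so find out by trying, turn it until its pointer faces the release bar on that side, and only then lift it off. Lift it straight up, at least 6 cm above its seat, and finish while still holding it there in the gripper, upright and still, above the clock. Leave the two battery cells and the eraser where they are.

Things in the scene. Friction and masses are not known exactly. Their poses are not given: they have to be found in the camera images.
- desk_clock: White desk clock, fixed to the worktop; housing 84 (x) by 207 (y) by 34 mm high, front at -x. Origin: worktop level, under the battery cap's axis. Housing y from -165 to +42 mm; a screen pod (x -30 to +34, y -162 to -90) rises to 74 mm. Under the cap a fixed neck, 42 mm diameter, 15 mm high, has ledges that hold the cap's two lugs.
- cap_seat (a point): Centre of the cap's seat: on top of the housing, 34 mm above the worktop, on the cap's axis; fixed, axes as the clock's. A wide moulded bar on the housing straight in front of it (-x) is the 'locked' mark.
- bar_left (a point): Narrow release bar moulded on the housing, 33 mm from the cap's axis, 57 degrees clockwise (seen from above) from the locked mark. Fixed. Only one of the two release bars works in a given start.
- bar_right (a point): The other release bar, 57 degrees anticlockwise (seen from above) from the locked mark. Fixed. Turning the gripped cap freely takes under about 0.25 N m; against its stop a cap gripped with 25 N takes over 0.4 N m before the fingers slip round it.
- cap_center (a point): Centre, half-way up on the axis, of the grey ribbed round cap: 54 mm diameter, 44 mm high, 50 to 100 g, loose, z up; 22 mm above the seat when seated. Top 26 mm solid; below, a skirt round the neck, 2 mm radial play. A pointer rib shows its own -x. It can be gripped across its diameter at any angle; at this height fingertips reaching 19 mm lower clear the housing by 3 mm.
- battery_cap: The same cap; origin at the centre of its underside, axes as cap_center. Locked: axes within 4 degrees of the clock's. From locked it stops hard after about 8 degrees the wrong way; the right way (either, by start; not visible) it turns easily, without rising, to a stop at about 73 degrees, and lifts off freely from about 42 degrees on; 57 (release bar) is best.
- cell_1_center (a point): Middle of a small standing battery cell, 14 mm diameter, 50 mm high, loose, behind the clock; leave alone.
- cell_2_center (a point): Middle of the other standing battery cell, the same size, beside the first; leave alone.
- rubber_eraser_center (a point): Middle of a flat eraser, 21 x 50 x 13 mm, loose, left of the clock; leave alone.
There are look-alikes about, which are no part of the job. Of the things that look like the battery_cap, the largest one is meant.

How it is judged:
By the outcome, as a careful person would: the job done as asked, in the order asked, and still so for the second after the job is handed in, while the arm keeps its last pose, push and grip.
It also fails if it takes over 48 s, if anything falls off the work surface, if the arm or the gripper's body presses on something with over 40 N, if the wrist force passes 120 N, or if a joint passes its speed limit or range.

## Robot

A 7-joint arm with a two-finger parallel gripper is mounted at the origin on a cart in front of the work surface, level with it; the furniture and walls round the work are solid. World frame = base frame: x ahead of the robot, y to its left, z up, the work surface at z = 0. Lengths are in m, angles in rad, forces in N, time in s.
With the tool pointing down it reaches from about 0.425 to 1.025 m from the base axis. Payload 9.4 kg.
Tool frame: the origin (TCP) lies at the very end of the fingers, on their centre line; the grasp point (between the pads) lies ctrl.grip_depth behind it (ctrl.grip_depth is the distance from the TCP to the grasp point, in m); z points along the fingers, y is the line along which they close (so a half turn about z gives the same grasp; the last joint's range is limited). The gripper opens to 93 mm and grips with 3 to 60 N. Pads are 15 mm wide; open, the fingers measure 128 mm over their backs; the gripper's body (75 mm by 188 mm) begins 65 mm behind the grasp point.
Start: joints at [1.105, 0.599, -0.003, 1.599, 0.002, 0.943, -0.08], TCP at [0.275, -0.671, 0.219] pointing down, gripper open.
Joint ranges: [-2.57, 2.57], [-0.35, 1.97], [-1.29, 1.29], [0.11, 2.56], [-1.05, 4.19], [0.11, 1.86], [-2.63, 2.63]. Speed limits (rad/s): [2.22, 2.22, 3.01, 3.01, 3.14, 3.14, 3.14].

## Interface

Orientations are given as a rotation vector (axis times angle).
In Python, from rig import ctrl, eyes, order gives the robot as it stands.
- The arm moves only by the tool carry_out, never from a script. Its arguments are lists of equal length, an entry for each row: "gripper": the closure, from -1 (fully open) to 1 (shut); "delta_pos": the shift along the tool's x, y, z in cm, a list of three; "spin": the turn about the tool's z in rad. In form: {"gripper": [gripper, ...], "delta_pos": [[tx, ty, tz], ...], "spin": [spin, ...]}. A call has 1 to 12 rows; each row is the pose to reach, as a shift and turn from the pose commanded when the call began, along the tool's axes at that moment; what a row does not reach only later rows make up. A row lasts 1/10 s, in which the tool goes at most 50 mm and 8.59 degrees, less where a joint would pass 70% of its speed; a pose out of reach is approached as far as the arm can. A call with a gripper value outside its range is refused whole. The fingers move at their own pace and stop on an object; "newtons" is the grip in N (left out, the last holds). Time passes only in rows, so rows that repeat a pose let the fingers close. It gives the time, the measured TCP pose, the force, the opening and the grip force at its end, in the units of the state.
- ctrl.read_state(): the state, without advancing time (a new reading comes with each control period).
- eyes.grab_frame(name): name is "side" or "top" or "wrist"; returns the picture (384x512x3 uint8, red, green, blue); there is no depth.
- eyes.calibration(name): a dict with "mtx" (3x3 intrinsics, pixels), "extrinsics" (4x4, takes a point from camera to world coordinates). Camera axes: x right, y down, z forward; pixel columns grow to the right and rows downward; lengths in m; the calibration is good to about 2 mm. A picture is of the moment at which its call begins: read the wrist's pose just before it. calibration takes no time and is no camera call; for the wrist camera it gives the pose at the moment of the call.
- order.finish_job(): hands the job in; it is judged then, once.
The state is a dict: "t": time; "joint_pos": joint angles; "joint_velocities": joint speeds; "tau": joint torques, N m; "ee_pos": TCP position; "eef_rot": TCP orientation; "force": force on the tool from outside, world axes, zero at the start; "moment": the same for the moment, N m; "grip_width": finger opening in m; "grasp_force": force on a finger pad.
Only numpy, scipy, OpenCV 4.12 (cv2) and the standard library are available. Lean on these libraries where they do the work, as an engineer would, in place of code of your own. Each camera call takes 0.05 s, during which the arm holds its last target. There are 200 camera calls.

## Working session

There is one attempt and no reset: what is moved stays moved. The work goes in short steps, Python scripts to look and compute and a tool call to move; the robot and the scene stay as the last step left them, time stands still between calls to the robot, and variables do not carry over. Pictures are saved under pics/ and viewed, at most 10 in all, crops included, and the job is handed in when it is done.

Besides the shell and the picture viewer there is one more tool, called after ">>>" as name(argument=value, ...) on one line, values as JSON. carry_out: Moves the arm, as the interface text tells. Its arguments: {"type":"object","properties":{"gripper":{"type":"array"},"delta_pos":{"type":"array"},"spin":{"type":"array"},"newtons":{"type":"number"}},"required":["gripper","delta_pos","spin"]}

```bash
mkdir -p pics; cat > h.py <<'E'
from rig import ctrl, eyes, order
import numpy as np, cv2
from scipy.spatial.transform import Rotation as R
def ray(name,u,v,z):
    c=eyes.calibration(name);K=np.array(c["mtx"]);T=np.array(c["extrinsics"])
    d=T[:3,:3]@np.linalg.solve(K,[u,v,1.]);o=T[:3,3]
    return o+d*(z-o[2])/d[2]
def proj(name,p):
    c=eyes.calibration(name);K=np.array(c["mtx"]);T=np.linalg.inv(np.array(c["extrinsics"]))
    q=K@(T[:3,:3]@np.array(p)+T[:3,3]);return q[:2]/q[2]
E
python3 - <<'E'
from h import *
s=ctrl.read_state();print({k:np.round(v,3) for k,v in s.items()},ctrl.grip_depth,R.from_rotvec(s["eef_rot"]).as_matrix().round(3))
a=eyes.grab_frame("top");b=eyes.grab_frame("side")
cv2.imwrite("pics/top.png",a[...,::-1]);cv2.imwrite("pics/side.png",b[...,::-1])
for n in("top","side"):print(eyes.calibration(n))
E
```

```text
{'t': np.float64(0.0), 'joint_pos': array([ 1.105,  0.6  , -0.003,  1.6  ,  0.002,  0.943, -0.08 ]), 'joint_velocities': array([-0.001,  0.002,  0.003,  0.001, -0.001,  0.   ,  0.001]), 'tau': array([ 0.0000e+00, -7.6505e+01,  1.4980e+00, -2.5235e+01, -5.2000e-02,
        1.7000e-02,  0.0000e+00]), 'ee_pos': array([ 0.275, -0.67 ,  0.218]), 'eef_rot': array([-3.081e+00, -6.070e-01,  1.000e-03]), 'force': array([ 0.424,  0.424, -0.438]), 'moment': array([-0.011,  0.024, -0.019]), 'grasp_force': np.float64(0.0), 'grip_width': np.float64(0.093)} 0.0188 [[ 0.925  0.379 -0.001]
 [ 0.379 -0.925  0.001]
 [-0.    -0.002 -1.   ]]
{'mtx': array([[349.47449176,   0.        , 255.9340865 ],
       [  0.        , 349.47449176, 191.74969248],
       [  0.        ,   0.        ,   1.        ]]), 'extrinsics': array([[ 0.1406739 , -0.96777092,  0.20887866,  0.39388409],
       [-0.99003412, -0.1389065 ,  0.02318231,  0.0262132 ],
       [ 0.00657943, -0.21005815, -0.97766676,  0.91013546],
       [ 0.        ,  0.        ,  0.        ,  1.        ]])}
{'mtx': array([[496.5963753 ,   0.        , 257.25256217],
       [  0.        , 496.5963753 , 190.11711392],
       [  0.        ,   0.        ,   1.        ]]), 'extrinsics': array([[ 0.99329863, -0.06459246,  0.09584179,  0.49959435],
       [-0.11315127, -0.37450832,  0.9202936 , -0.70879383],
       [-0.02355048, -0.92497099, -0.37930732,  0.39462847],
       [ 0.        ,  0.        ,  0.        ,  1.        ]])}
```

View pics/top.png

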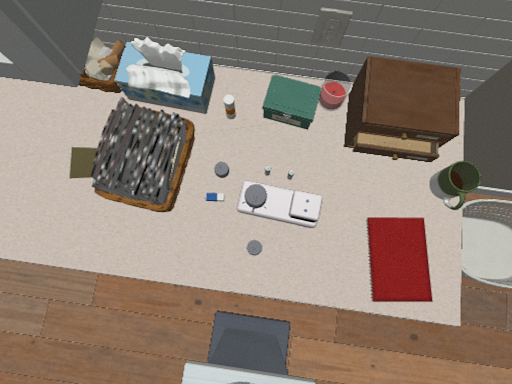

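View pics/side.png

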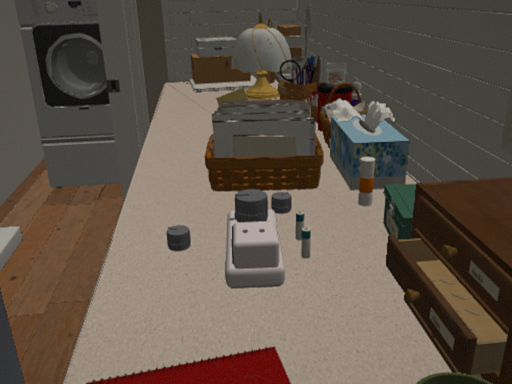

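The top view shows three grey round caps at (256,196), (222,169) and (254,248). The one at (256,196) is the largest and the only one on the white clock, so it fits. The eraser is at (215,197) and the cells are at (267,170) and (291,173). I'll confirm the cap in an enlarged crop and measure.

```bash
python3 - <<'E'
from h import *
a=cv2.imread("pics/top.png")
cv2.imwrite("pics/crop.png",cv2.resize(a[150:260,200:330],None,fx=6,fy=5.4,interpolation=cv2.INTER_CUBIC)[:594,:780])
hsv=cv2.cvtColor(a,cv2.COLOR_BGR2HSV)
m=((hsv[...,2]<115)).astype(np.uint8)
n,l,st,ce=cv2.connectedComponentsWithStats(m)
for u,v in((256,196),(222,169),(254,248)):
    i=l[v,u];print(st[i],ce[i],ray("top",*ce[i],0.07).round(3))
w=((hsv[...,1]<25)&(hsv[...,2]>205)).astype(np.uint8);n,l,st,ce=cv2.connectedComponentsWithStats(w)
i=l[210,275];print(i,st[i])
cn=cv2.findContours((l==i).astype(np.uint8),0,2)[0]
p=np.array([ray("top",*q[0],0.034)[:2] for q in max(cn,key=len)],np.float32)
print(cv2.minAreaRect(p))
E
```

```text
[     0      0    512    384 132225] [239.29529968 235.06604651] [0.463 0.071 0.07 ]
[     0      0    512    384 132225] [239.29529968 235.06604651] [0.463 0.071 0.07 ]
[     0      0    512    384 132225] [239.29529968 235.06604651] [0.463 0.071 0.07 ]
26 [ 238  181   77   44 1039]
((0.5626893043518066, -0.01382957398891449), (0.1970328986644745, 0.07614468038082123), 85.68289947509766)
```

View pics/crop.png

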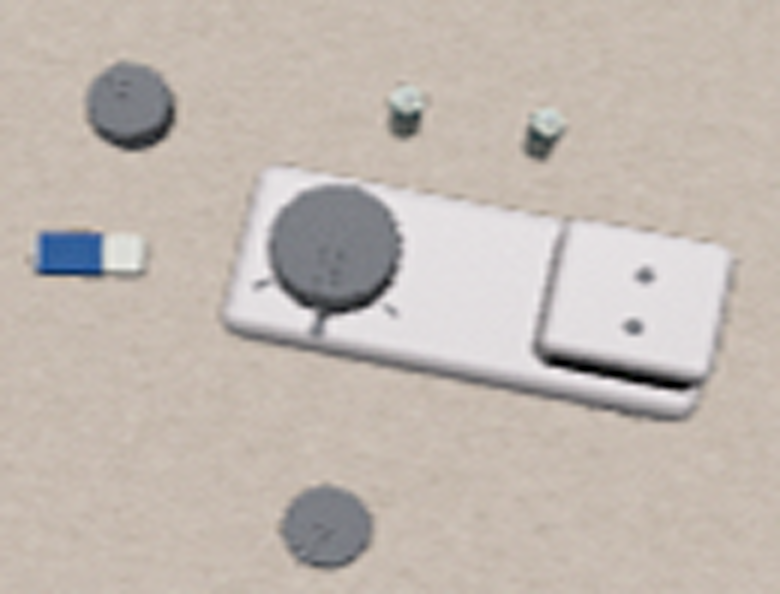

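The crop confirms it: the big cap sits on the clock, its top face centred at about (255.7,195.2). Its pointer is at the wide locked bar, with narrow release bars on both sides.

```bash
python3 - <<'E'
from h import *
c=ray("top",255.7,195.2,0.078);print(c)
a=ray("top",237.5,210.2,0.03);b=ray("top",315,226.9,0.03);d=a-b;print(np.linalg.norm(d),"yaw",np.degrees(np.arctan2(-d[0],d[1])))
print("pointer",ray("top",252.8,209.5,.034))
s=ctrl.read_state();Rm=R.from_rotvec(s["eef_rot"]).as_matrix()
print("tool shift cm to above cap, tcp z=.18:",(Rm.T@(np.array([c[0],c[1],0.18])-s["ee_pos"])*100).round(1))
print("tool y angle",np.degrees(np.arctan2(Rm[1,1],Rm[0,1])))
E
```

```text
[0.56309767 0.04530129 0.078     ]
0.20058000923815378 yaw -4.124699828393317
pointer [0.53434893 0.04837879 0.034     ]
tool shift cm to above cap, tcp z=.18: [ 53.8 -55.3   3.9]
tool y angle -67.71599303892162
```

>>> carry_out(gripper=[-1, -1, -1, -1, -1, -1, -1, -1, -1, -1, -1, -1], delta_pos=[[1, -1, 0], [3.5, -3.5, 0], [6.5, -6.5, 0], [9.5, -9.5, 0], [12.5, -12.5, 0], [15.5, -15.5, 0], [18.5, -18.5, 0], [21.5, -21.5, 0], [24.5, -24.5, 0], [27.5, -27.5, 0], [30, -30, 0], [31, -31, 0]], spin=[-0.05, -0.15, -0.27, -0.39, -0.51, -0.63, -0.75, -0.87, -0.99, -1.11, -1.2, -1.25])

```text
t: 1.3
ee_pos: [0.4452, -0.2622, 0.2189]
eef_rot: [-2.133, -2.307, -0.001]
force: [0.5, -0.1, 0.4]
grip_width: 0.0927
grasp_force: 0.0
```

```bash
cat > g.py <<'E'
from h import *
def go(c,z,ang):
    s=ctrl.read_state();Rm=R.from_rotvec(s["eef_rot"]).as_matrix()
    a=np.degrees(np.arctan2(Rm[1,1],Rm[0,1]))
    print("t",s["t"],"pos",s["ee_pos"].round(4),"angY",a.round(1),"shift",(Rm.T@(np.array([c[0],c[1],z])-s["ee_pos"])*100).round(2),"spin",round(-np.radians((ang-a+180)%360-180),3),"j",s["joint_pos"].round(2),"tiltz",Rm[:,2].round(3))
E
python3 -c "
from g import *
go((.563,.045),.18,45)
print('cells',ray('top',267.5,168.5,.05),ray('top',291,171.5,.05))"
```

```text
t 1.3 pos [ 0.4452 -0.2622  0.2189] angY 4.5 shift [29.7  14.15  3.92] spin -0.707 j [ 0.72  0.38 -0.4   2.05  0.21  0.75  0.27] tiltz [ 0.001  0.001 -1.   ]
cells [0.64199335 0.02590796 0.05      ] [ 0.64267023 -0.03450403  0.05      ]
```

>>> carry_out(gripper=[-1, -1, -1, -1, -1, -1, -1, -1, -1, -1, -1, -1], delta_pos=[[1, 0.5, 0], [3.5, 1.7, 0], [6.5, 3.1, 0], [9.5, 4.5, 0], [12.5, 6, 0], [15.5, 7.4, 0.5], [18.5, 8.8, 1], [21.5, 10.2, 1.5], [24.5, 11.7, 2], [27.5, 13.1, 3], [29.2, 13.9, 3.7], [29.7, 14.15, 3.9]], spin=[-0.05, -0.12, -0.19, -0.26, -0.33, -0.4, -0.47, -0.54, -0.6, -0.66, -0.7, -0.7])

```text
t: 2.5
ee_pos: [0.5654, 0.0407, 0.1787]
eef_rot: [-1.223, -2.893, -0.0]
force: [0.2, -0.3, -1.4]
grip_width: 0.0933
grasp_force: 0.0
```

>>> carry_out(gripper=[-1, -1], delta_pos=[[0, 0, 0], [0, 0, 0]], spin=[0, 0])

```text
t: 2.7
ee_pos: [0.5649, 0.0376, 0.1796]
eef_rot: [1.231, 2.89, -0.002]
force: [0.0, -0.7, 0.8]
grip_width: 0.0931
grasp_force: 0.0
```

```bash
python3 - <<'E'
from g import *
go((.563,.045),.18,45)
print(proj("wrist",(.563,.045,.078)),eyes.calibration("wrist"))
a=eyes.grab_frame("wrist");cv2.imwrite("pics/w1.png",a[...,::-1])
E
```

```text
t 2.7 pos [0.5649 0.0376 0.1796] angY 43.9 shift [ 0.66  0.37 -0.04] spin -0.02 j [ 0.23  0.51 -0.57  1.98  0.4   0.76  0.19] tiltz [-0.    -0.001 -1.   ]
[262.84812595 186.09663848] {'mtx': array([[283.82885029,   0.        , 259.69873194],
       [  0.        , 283.82885029, 192.82335002],
       [  0.        ,   0.        ,   1.        ]]), 'extrinsics': array([[ 0.72212757,  0.66611414,  0.18661119,  0.51350999],
       [ 0.69175862, -0.6948328 , -0.19666569,  0.09274251],
       [-0.00133822,  0.27110762, -0.96254811,  0.34615026],
       [ 0.        ,  0.        ,  0.        ,  1.        ]])}
```

View pics/w1.png

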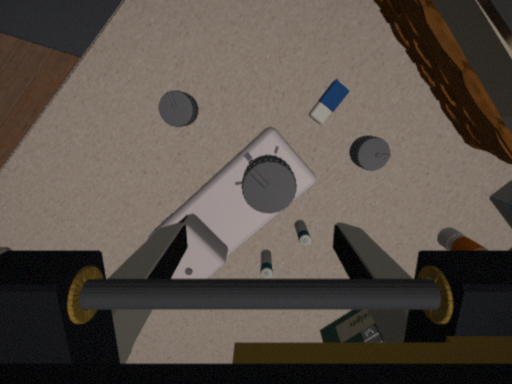

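The wrist view shows the cap's top face centred near (270,183). The locked bar is at about (248,161) and the narrow bars are at (277,150) and (240,183). I'll fit the disc and cast a ray.

```bash
python3 - <<'E'
from g import *
a=cv2.imread("pics/w1.png");hsv=cv2.cvtColor(a,cv2.COLOR_BGR2HSV)
m=(hsv[...,2]<125).astype(np.uint8);m=cv2.morphologyEx(m,cv2.MORPH_OPEN,cv2.getStructuringElement(2,(13,13)))
n,l,st,ce=cv2.connectedComponentsWithStats(m);i=l[185,270];print(st[i],ce[i])
for p in((270,183),tuple(ce[i])):
    c=ray("wrist",*p,.078);print(p,c.round(4))
e=ray("wrist",270+27,183,.078);print("radius",np.linalg.norm(e-ray("wrist",270,183,.078)))
pb=[ray("wrist",*q,.036) for q in((248,161),(277,150),(240,183))]
for q in pb:d=q-ray("wrist",270,183,.078);print("bar",np.linalg.norm(d[:2]).round(3),np.degrees(np.arctan2(d[1],d[0])).round(1))
E
```

```text
[ 241  154   56   60 2576] [268.36451863 184.01591615]
(270, 183) [0.566 0.052 0.078]
(np.float64(268.3645186335404), np.float64(184.01591614906832)) [0.5655 0.0501 0.078 ]
radius 0.026256350032782077
bar 0.027 -168.8
bar 0.028 115.6
bar 0.034 -118.5
```

```bash
cat > m.py <<'E'
from g import *
def meas(tag,z=.078):
    cal=ctrl.read_state()["ee_pos"]
    a=eyes.grab_frame("wrist")[...,::-1].copy();cv2.imwrite(f"pics/{tag}.png",a)
    hsv=cv2.cvtColor(a,cv2.COLOR_BGR2HSV);g=hsv[...,2]
    u,v=proj("wrist",(.564,.047,z))
    m=(g<125).astype(np.uint8);m=cv2.morphologyEx(m,cv2.MORPH_OPEN,cv2.getStructuringElement(2,(13,13)))
    n,l,st,ce=cv2.connectedComponentsWithStats(m);i=l[int(v),int(u)]
    print(cal,ctrl.read_state()["ee_pos"],st[i],ce[i],ray("wrist",*ce[i],z-.006).round(4))
if __name__=="__main__":
    meas("w2");go((.563,.045),.18,45)
    t=eyes.grab_frame("top");s=eyes.grab_frame("side")
    # side view: dark cap near expected place
    print(proj("side",(.563,.045,.078)),proj("side",(.563,.045,.056)))
    g=cv2.cvtColor(cv2.imread("pics/side.png"),cv2.COLOR_BGR2HSV)[...,2]
    m=(g<100).astype(np.uint8);m=cv2.morphologyEx(m,cv2.MORPH_OPEN,np.ones((5,5)))
    n,l,st,ce=cv2.connectedComponentsWithStats(m);i=l[205,250];print(st[i],ce[i])
    p=ray("side",ce[i][0],ce[i][1],.060);print(p)
E
python3 m.py
```

```text
[0.56491843 0.03759829 0.179802  ] [0.56498626 0.03772252 0.17989766] [ 241  154   56   59 2571] [268.43251653 183.70633995] [0.5667 0.0496 0.072 ]
t 2.8 pos [0.565  0.0377 0.1799] angY 43.9 shift [ 0.66  0.36 -0.01] spin -0.02 j [ 0.23  0.51 -0.57  1.98  0.4   0.76  0.19] tiltz [ 0.    -0.001 -1.   ]
[248.25492666 194.03867698] [248.65623286 206.20034783]
[     0      0    512    384 104036] [291.45356415 123.78496866]
[0.72436221 0.54262951 0.06      ]
```

>>> carry_out(gripper=[-1, -1, -1, -1, -1, -1], delta_pos=[[0.3, 0.4, 1], [0.7, 0.8, 2.5], [0.7, 0.8, 4], [0.7, 0.8, 5], [0.7, 0.8, 5], [0.7, 0.8, 5]], spin=[0, 0, 0, 0, 0, 0])

```text
t: 3.5
ee_pos: [0.5659, 0.0503, 0.1292]
eef_rot: [-1.226, -2.891, 0.0]
force: [0.3, -0.0, 0.4]
grip_width: 0.0931
grasp_force: 0.0
```

```bash
python3 - <<'E'
from m import *
meas("w3");go((.566,.048),.037,45)
E
```

```text
[0.56589226 0.05033636 0.1292094 ] [0.56615748 0.05025527 0.12963953] [ 226  171   66   73 3751] [258.8555052  207.53719008] [0.5666 0.05   0.072 ]
t 3.55 pos [0.5662 0.0503 0.1296] angY 44.0 shift [-0.15 -0.17  9.26] spin -0.017 j [ 0.17  0.58 -0.52  2.02  0.46  0.66  0.12] tiltz [-0.  0. -1.]
```

View pics/w3.png

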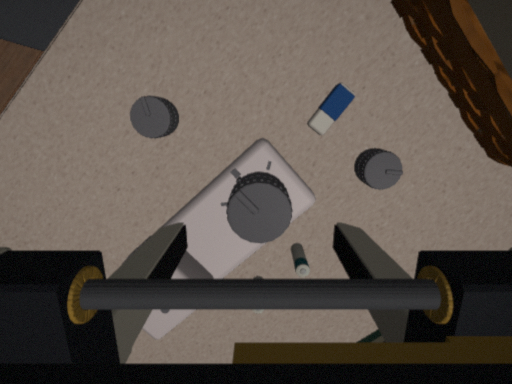

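The wrist view shows the cap's top face at about (260,211), centred between the fingers on column 260. The ray gives (0.566,0.050), which matches the tool, so I'll descend.

>>> carry_out(gripper=[-1, -1, -1, -1, -1, -1, -1, -1, -1], delta_pos=[[0, 0, 1], [0, 0, 2.5], [0, 0, 4], [0, 0, 5.5], [0, 0, 7], [0, 0, 8.2], [0, 0, 8.9], [0, 0, 9.1], [0, 0, 9.1]], spin=[0, 0, 0, 0, 0, 0, 0, 0, 0])

```text
t: 4.45
ee_pos: [0.5661, 0.0501, 0.0386]
eef_rot: [-1.227, -2.892, -0.0]
force: [-0.1, 0.3, 0.8]
grip_width: 0.0931
grasp_force: 0.0
```

>>> carry_out(gripper=[-0.5, 0, 0.3, 0.5, 0.5, 0.5, 0.5, 0.5], delta_pos=[[0, 0, 0], [0, 0, 0], [0, 0, 0], [0, 0, 0], [0, 0, 0], [0, 0, 0], [0, 0, 0], [0, 0, 0]], spin=[0, 0, 0, 0, 0, 0, 0, 0], newtons=25)

```text
t: 5.25
ee_pos: [0.5661, 0.05, 0.0387]
eef_rot: [1.227, 2.892, -0.0]
force: [-1.0, 0.2, 2.9]
grip_width: 0.0541
grasp_force: 25.0
```

```bash
cat > st.py <<'E'
from g import *
s=ctrl.read_state();print("f",s["force"].round(2),"m",s["moment"].round(3),"w",s["grip_width"],"g",s["grasp_force"],"tau",s["tau"].round(2));go((.566,.05),.038,45)
E
python3 st.py
```

```text
f [-1.    0.24  2.95] m [-0.124 -0.05  -0.012] w 0.05410070566208182 g 25.000468944199383 tau [-2.300e-01 -6.752e+01 -5.300e+00 -1.181e+01 -4.000e-02 -1.800e-01
  0.000e+00]
t 5.25 pos [0.5661 0.05   0.0387] angY 44.0 shift [ 0.01 -0.    0.07] spin -0.017 j [ 0.08  0.7  -0.4   2.08  0.58  0.48  0.01] tiltz [ 0. -0. -1.]
```

>>> carry_out(gripper=[0.5, 0.5, 0.5, 0.5, 0.5, 0.5], delta_pos=[[0, 0, 0], [0, 0, 0], [0, 0, 0], [0, 0, 0], [0, 0, 0], [0, 0, 0]], spin=[0.04, 0.08, 0.12, 0.16, 0.19, 0.19])

```text
t: 5.85
ee_pos: [0.5661, 0.0502, 0.0387]
eef_rot: [1.498, 2.761, 0.0]
force: [-0.3, 0.4, 3.8]
grip_width: 0.0538
grasp_force: 25.0
```

```bash
python3 st.py
```

```text
f [-0.34  0.45  3.78] m [ 0.089 -0.167 -0.053] w 0.053754669540093857 g 25.000928943045437 tau [-6.000e-02 -6.682e+01 -3.920e+00 -1.110e+01 -8.000e-02  5.000e-02
 -2.400e-01]
t 5.85 pos [0.5661 0.0502 0.0387] angY 33.0 shift [-0.01 -0.02  0.07] spin -0.209 j [ 0.05  0.69 -0.35  2.08  0.52  0.46 -0.13] tiltz [ 0. -0. -1.]
```

>>> carry_out(gripper=[0.5, 0.5, 0.5], delta_pos=[[0, 0, 0], [0, 0, 0], [0, 0, 0]], spin=[0.04, 0.07, 0.07])

```text
t: 6.15
ee_pos: [0.5661, 0.0501, 0.0387]
eef_rot: [1.594, 2.707, 0.0]
force: [0.6, 0.3, 3.7]
grip_width: 0.0538
grasp_force: 25.0
```

```bash
python3 st.py
```

```text
f [0.55 0.3  3.73] m [ 0.076 -0.149 -0.014] w 0.053791716526031944 g 25.001155589707196 tau [ 3.000e-02 -6.623e+01 -3.520e+00 -1.090e+01 -5.000e-02  8.000e-02
 -2.100e-01]
t 6.15 pos [0.5661 0.0501 0.0387] angY 29.0 shift [-0.   -0.01  0.07] spin -0.279 j [ 0.04  0.69 -0.33  2.08  0.5   0.45 -0.18] tiltz [ 0. -0. -1.]
```

The cap turned 15° clockwise with low, steady torque, well under 0.4 N m. Clockwise is the release direction, so I'll go on to 57°.

>>> carry_out(gripper=[0.5, 0.5, 0.5, 0.5, 0.5, 0.5, 0.5, 0.5, 0.5, 0.5, 0.5, 0.5], delta_pos=[[0, 0, 0], [0, 0, 0], [0, 0, 0], [0, 0, 0], [0, 0, 0], [0, 0, 0], [0, 0, 0], [0, 0, 0], [0, 0, 0], [0, 0, 0], [0, 0, 0], [0, 0, 0]], spin=[0.05, 0.12, 0.2, 0.28, 0.36, 0.44, 0.52, 0.6, 0.67, 0.72, 0.73, 0.73])

```text
t: 7.35
ee_pos: [0.5668, 0.0504, 0.0387]
eef_rot: [2.452, 1.963, 0.002]
force: [2.9, 1.2, 2.8]
grip_width: 0.0535
grasp_force: 25.0
```

```bash
python3 - <<'E'
import st
from h import *
for n in("wrist","top"):
    a=eyes.grab_frame(n)[...,::-1]
    u,v=map(int,proj(n,(.566,.05,.078)));print(n,u,v)
    r=70 if n=="wrist" else 30
    cv2.imwrite(f"pics/x_{n}.png",cv2.resize(a[max(0,v-r):v+r,u-r:u+r],(550,550),interpolation=cv2.INTER_CUBIC))
E
```

```text
f [2.92 1.23 2.84] m [ 0.403 -0.72  -0.039] w 0.05346011947526057 g 25.000511636026204 tau [ 7.100e-01 -6.643e+01  1.100e-01 -8.880e+00 -4.000e-02  1.080e+00
 -1.200e-01]
t 7.35 pos [0.5668 0.0504 0.0387] angY -12.7 shift [-0.06 -0.07  0.07] spin -1.006 j [-0.09  0.68 -0.15  2.09  0.24  0.39 -0.65] tiltz [ 0.001  0.001 -1.   ]
wrist 258 270
top 253 193
```

View pics/x_wrist.png

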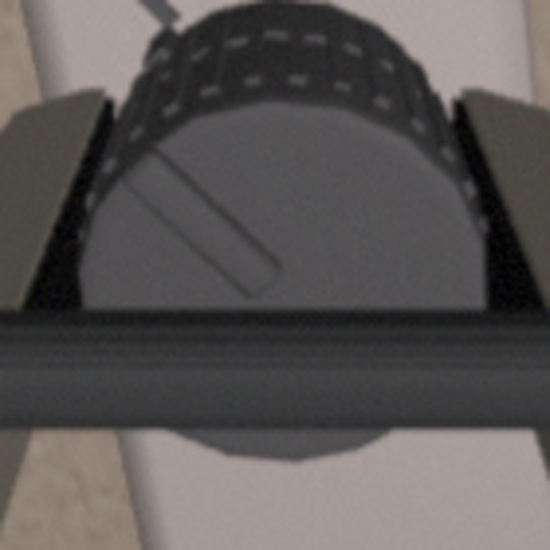

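The crop shows the pointer rib tip at (160,45), facing the narrow release bar at (160,10). The tool has turned 57°, so now I'll lift.

>>> carry_out(gripper=[0.5, 0.5, 0.5, 0.5, 0.5], delta_pos=[[0, 0, -0.2], [0, 0, -0.5], [0, 0, -0.8], [0, 0, -1.0], [0, 0, -1.0]], spin=[0, 0, 0, 0, 0])

```text
t: 7.95
ee_pos: [0.5667, 0.0499, 0.0486]
eef_rot: [2.453, 1.962, 0.002]
force: [5.5, 1.8, 0.5]
grip_width: 0.0537
grasp_force: 25.0
```

```bash
python3 st.py
```

```text
f [5.54 1.78 0.53] m [ 0.309 -1.202  0.06 ] w 0.053721400760259864 g 25.0001077959314 tau [  0.42 -66.92  -0.63  -8.84  -0.17   1.6   -0.  ]
t 7.95 pos [0.5667 0.0499 0.0486] angY -12.7 shift [-0.01 -0.07  1.06] spin -1.007 j [-0.08  0.66 -0.16  2.08  0.24  0.42 -0.65] tiltz [ 0.001  0.    -1.   ]
```

>>> carry_out(gripper=[0.5, 0.5, 0.5, 0.5, 0.5, 0.5, 0.5, 0.5, 0.5, 0.5, 0.5, 0.5], delta_pos=[[0, 0.1, 0], [0, 0.1, -0.5], [0, 0.1, -1.2], [0, 0.1, -2], [0, 0.1, -3], [0, 0.1, -4], [0, 0.1, -5], [0, 0.1, -6], [0, 0.1, -7], [0, 0.1, -7.7], [0, 0.1, -8], [0, 0.1, -8]], spin=[0, 0, 0, 0, 0, 0, 0, 0, 0, 0, 0, 0])

```text
t: 9.15
ee_pos: [0.5672, 0.0498, 0.129]
eef_rot: [2.454, 1.961, 0.001]
force: [0.2, 0.6, -1.3]
grip_width: 0.0538
grasp_force: 25.0
```

>>> carry_out(gripper=[0.5, 0.5, 0.5, 0.5, 0.5], delta_pos=[[0, 0, 0], [0, 0, 0], [0, 0, 0], [0, 0, 0], [0, 0, 0]], spin=[0, 0, 0, 0, 0])

```text
t: 9.65
ee_pos: [0.567, 0.0498, 0.1284]
eef_rot: [-2.454, -1.962, 0.0]
force: [-0.8, 0.3, -0.5]
grip_width: 0.0536
grasp_force: 25.0
```

```bash
python3 - <<'E'
import st
from h import *
print(np.abs(ctrl.read_state()["joint_velocities"]).max())
a=eyes.grab_frame("side")[...,::-1]
cv2.imwrite("pics/fin.png",cv2.resize(a[100:300,150:400],(750,600)))
E
```

```text
f [-0.78  0.27 -0.46] m [-0.001 -0.088 -0.046] w 0.05358331496273998 g 24.999859174713492 tau [-0.000e+00 -6.393e+01 -1.610e+00 -1.721e+01 -3.000e-02 -3.000e-02
 -0.000e+00]
t 9.65 pos [0.567  0.0498 0.1284] angY -12.7 shift [ 0.   -0.1   9.04] spin -1.007 j [-0.04  0.54 -0.21  2.03  0.19  0.59 -0.6 ] tiltz [-0. -0. -1.]
0.0011296714097739852
```

View pics/fin.png

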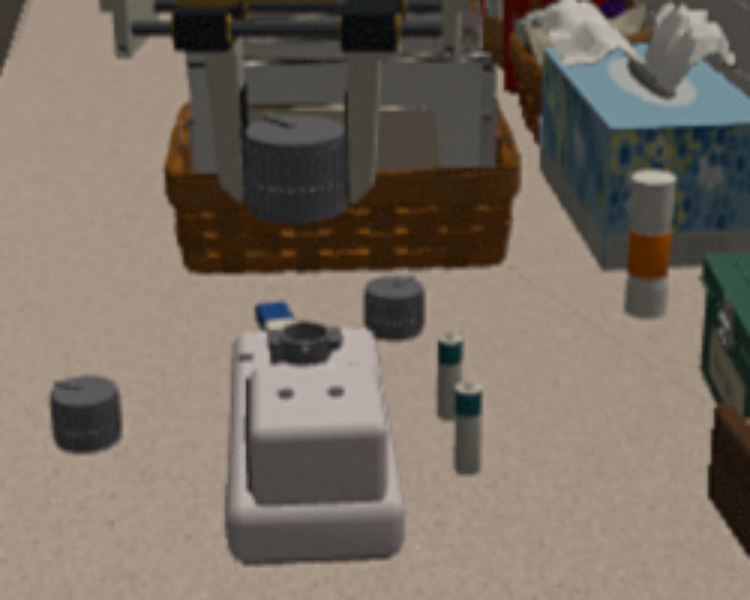

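The side view shows the cap at (295,165), held upright about 9 cm above the bare neck at (305,340). The cells and the eraser are still in place.

```bash
python3 -c "
from rig import order
print(order.finish_job())"
```

```text
the job is handed in; nothing more can be done
None
```

The battery cap is off: it loosened clockwise, I turned it 57° to the release bar on that side and lifted it straight up, and the gripper now holds it upright and still about 9 cm above its seat, with the cells and eraser left alone.

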